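Wedge the rocking box

TASK

The wooden box on four dark feet rocks because one foot, at the near left corner, is too short. Without gripping or lifting anything, push the loose wooden wedge with your fingertips, thin end first, under that short foot until the box stands steady and level, without shoving the box out of place. Then press down firmly with a fingertip on the box's top above that foot for about a second to prove that it no longer rocks, and leave it so, with the wedge in place and the things around it undisturbed.

Things in the scene. Friction and masses are not known exactly. Their poses are not given: they have to be found in the camera images.
- trinket_box: Plywood box with a darker lid slab, 150 (x) x 190 (y) x 69 mm high, loose, 1.2 to 1.7 kg, on four round dark feet 22 mm tall, centred 55 mm (x) and 75 mm (y) from its middle. Origin: centre of the plane the long feet stand on (bench height); x away from the robot (brass lock plate on the -x side), y left, z up. The foot at -x, +y (near left) is too short. Left alone it stands level.
- corner_top (a point): Point on the flat top of the box (69 mm above the bench) straight above the middle of the short foot, 20 mm in from both edges of the lid. Press here: unwedged, about 1.5 to 2.1 N rocks this corner down by 5 to 10 mm until the foot touches; well wedged it stays within about 2 mm. Axes as the box.
- foot_place (a point): Point at bench height straight below the middle of the short foot (24 mm diameter). The foot's underside hangs 5 to 10 mm above the bench while the box is level, differently each time and not told. Axes as the box.
- wedge: Loose wooden wedge, 80 g, 90 mm long (x), 50 mm wide (y), flat underside; its top slopes evenly from 22 mm thick at the blunt end (-x) to 2 mm at the thin end (+x). Origin: centre of the underside. It starts in front of the box, thin end 10 to 40 mm short of the short foot's edge, pointing roughly at it (up to about 15 mm to the side, 0.12 rad askew).
- wedge_tip (a point): Middle of the wedge's thin edge, at bench height. Axes as the wedge.
- wedge_back (a point): Middle of the wedge's blunt end face (50 mm wide, 22 mm high), 11 mm above the bench; push here along the wedge's +x. The wedge slides on the bench with about 1 N; resistance climbs to several N within a few mm once it jams under the foot. Axes as the wedge.
- cup_plain: Bystander: turned wooden cup, 53 mm diameter, 60 mm high, standing left of the box; origin at the middle of its foot.
- cup_low: Bystander: turned wooden cup, 52 mm diameter, 50 mm high, standing to the right of the wedge's path; origin at the middle of its foot.

How it is judged (in metres and radians):
On the way, in this order (a step that is already met when the one before it is completed fails the run):
1. the wedge's thin end is under the short foot (x of wedge_tip in the frame of foot_place above -0.004 m and y of wedge_tip in the frame of foot_place between -0.025 and 0.025 m), for 0.1 s.
2. a fingertip presses on the box above the short foot with more than 4 N, the wedge carries it, and the box does not give (contact force between the fingers and trinket_box above 4 N and contact force between wedge and trinket_box above 2 N and contact force between the fingers and wedge below 0.1 N and horizontal distance between the grasp point and corner_top below 0.025 m and angle between trinket_box's own z axis and vertical below 0.018 rad), for 0.4 s.
At the end, for the whole second after the job is handed in: Wedge flat on the bench, thin end at least 8 mm in under the short foot, within 25 mm sideways; box level within 0.018 rad, under 12 mm from its start; both at rest. Before that the corner was pressed with over 4 N for 0.4 s, the wedge carrying over 2 N, the box level within 0.018 rad (all of step 1 and angle between trinket_box's own z axis and vertical below 0.018 rad and angle between wedge's own z axis and vertical below 0.03 rad and distance of trinket_box from where it was at the start of the episode below 0.012 m and linear speed of each of trinket_box, wedge below 0.01 m/s); the robot touches nothing.
It fails at once if the wedge is lifted or tipped off the bench (height (world z) of wedge above 0.012 m or angle between wedge's own z axis and vertical above 0.2 rad).
It fails at once if the wedge is taken between the fingers (x of the grasp point in the frame of wedge between -0.04 and 0.045 m and y of the grasp point in the frame of wedge between -0.018 and 0.018 m and z of the grasp point in the frame of wedge below 0.03 m).
It fails at once if the box is lifted, tipped over or shoved out of place (height (world z) of trinket_box above 0.015 m or angle between trinket_box's own z axis and vertical above 0.25 rad or distance of trinket_box from where it was at the start of the episode above 0.015 m).
It fails at once if a bystander is moved by more than 30 mm (distance of any of cup_plain, cup_low from where it was at the start of the episode above 0.03 m).
It also fails if it takes over 48 s, if anything falls off the work surface, if the arm or the gripper's body presses on something with over 40 N, if the wrist force passes 120 N, or if a joint passes its speed limit or range.

ROBOT

A 6-joint arm with a two-finger parallel gripper is mounted at the origin on a cart in front of the work surface, level with it; the furniture and walls round the work are solid. World frame = base frame: x ahead of the robot, y to its left, z up, the work surface at z = 0. Lengths are in mm, angles in rad, forces in N, time in s.
With the tool pointing down it reaches from about 275 to 750 mm from the base axis. Payload 10.2 kg.
Tool frame: the origin (TCP) lies at the very end of the fingers, on their centre line; the grasp point (between the pads) lies 19 mm behind it; x points along the fingers, z is the direction in which the jaws open and shut, and the axes are right-handed (so a half turn about x gives the same grasp; the last joint's range is limited). The gripper opens to 85 mm and grips with 20 to 120 N. Pads are 22 mm wide; open, the fingers measure 114 mm over their backs; the gripper's body (76 mm by 85 mm) begins 54 mm behind the grasp point. The pads swing forward as they close: fully open they stand 13 mm farther back than shut.
Start: joints at [0.989, 0.313, 1.498, -0, 1.331, -0.223], TCP at [184.367, 491.569, 196.194] pointing down, gripper open.
Joint ranges: [-2.94, 2.94], [-0.97, 2.17], [0.19, 2.56], [-1.23, 4.37], [0.02, 3.11], [-2.88, 2.88]. Speed limits (rad/s): [2.39, 2.39, 3.01, 3.14, 3.14, 3.14].

INTERFACE

Orientations are given as a unit quaternion [w, x, y, z].
In Python, from rig import sense, vision, job gives the robot as it stands. The module is installed in compiled form; this text tells all that it offers.
- The arm moves only by the shell command python3 -m pendant 'ROWS' [FORCE]. ROWS is JSON, a list of rows, each a list of 7 numbers: the turn, a rotation vector about the tool's x, y, z in rad, then the shift along the tool's x, y, z in cm, then the opening, from 0 (shut) to 1 (fully open). A call has exactly 5 rows; each row is the pose to reach, as a shift and turn from the pose commanded when the call began, along the tool's axes at that moment; what a row does not reach only later rows make up. A row lasts 1/8 s, in which the tool goes at most 62.5 mm and 10.7 degrees, less where a joint would pass 70% of its speed; a pose out of reach is approached as far as the arm can. A call with a gripper value outside its range is refused whole. The fingers move at their own pace and stop on an object; FORCE is the grip in N (left out, the last holds). Time passes only in rows, so rows that repeat a pose let the fingers close, or fill a call up. It gives the time, the measured TCP pose, the force and the opening at its end, in the units of the state.
- sense(): the state, without advancing time (a new reading comes with each control period).
- vision.capture(name): name is "scene" or "side" or "wrist"; returns the picture (400x640x3 uint8, red, green, blue); there is no depth.
- vision.calibration(name): a dict with "K" (3x3 intrinsics, pixels), "extrinsics" (4x4, takes a point from camera to world coordinates). Camera axes: x right, y up, looking along -z (the intrinsics and any distortion apply to the point x, -y, -z); pixel columns grow to the right and rows downward; lengths in mm; the calibration is good to about 2 mm. A picture is of the moment at which its call begins: read the wrist's pose just before it. calibration takes no time and is no camera call; for the wrist camera it gives the pose at the moment of the call.
- job.finish_job(): hands the job in, once; it reports no verdict.
The state is a dict: "time_s": time; "joints": joint angles; "dq": joint speeds; "tau": joint torques, N m; "eef_pos": TCP position; "ee_rot": TCP orientation; "force": force on the tool from outside, world axes, zero at the start; "wrist_torque": the same for the moment, N m; "grip_width": opening from 0.0 (shut) to 1.0 (fully open).
Only numpy, scipy, OpenCV 4.12 (cv2) and the standard library are available. Lean on these libraries where they do the work, as an engineer would, in place of code of your own. Each camera call takes 0.05 s, during which the arm holds its last target.

## Working session

There is one attempt and no reset: what is moved stays moved. The work goes in short steps, Python scripts to look and compute and a shell command to move; the robot and the scene stay as the last step left them, time stands still between calls to the robot, and variables do not carry over. Pictures are saved under pics/ and viewed, and the job is handed in when it is done.

```bash
mkdir -p pics; python3 - <<'E'
from rig import sense, vision
import cv2, numpy as np
s=sense(); print(s)
for n in ["scene","side","wrist"]:
    c=vision.calibration(n); print(n,np.round(c["K"],1).tolist(),np.round(c["extrinsics"],3).tolist(),[k for k in c])
    cv2.imwrite(f"pics/{n}0.png",vision.capture(n)[:,:,::-1])
E
```

```text
{'time_s': 0.0, 'joints': array([ 9.88604054e-01,  3.13464122e-01,  1.49845307e+00, -1.58311705e-05,
        1.33100503e+00, -2.23427596e-01]), 'dq': array([-0.00028194, -0.00033871,  0.00015805,  0.00016965, -0.00068444,
        0.00033696]), 'tau': array([ 2.91656812e-03, -4.12254667e+01, -2.59753346e+01, -3.26538532e-05,
        4.13367437e-03,  1.32268400e-05]), 'eef_pos': array([184.19109881, 491.29711272, 195.62186746]), 'ee_rot': array([ 0.58075303, -0.40294765,  0.58162114,  0.40258659]), 'force': array([-0.12875925, -0.87704474,  0.27294797]), 'wrist_torque': array([ 0.04640879, -0.01555156,  0.01199014]), 'grip_width': 1.001015724488423}
scene [[378.2, 0.0, 314.9], [0.0, 378.2, 197.8], [0.0, 0.0, 1.0]] [[0.624, 0.452, -0.637, -64.039], [-0.781, 0.371, -0.502, -50.754], [0.01, 0.811, 0.585, 579.562], [0.0, 0.0, 0.0, 1.0]] ['K', 'extrinsics']
side [[412.0, 0.0, 322.8], [0.0, 412.0, 191.3], [0.0, 0.0, 1.0]] [[-0.998, 0.028, -0.053, 439.889], [-0.06, -0.393, 0.917, 1171.07], [0.005, 0.919, 0.394, 400.811], [0.0, 0.0, 0.0, 1.0]] ['K', 'extrinsics']
wrist [[314.7, 0.0, 324.2], [0.0, 314.7, 196.3], [0.0, 0.0, 1.0]] [[0.351, -0.891, -0.287, 111.617], [0.936, 0.334, 0.11, 518.724], [-0.002, -0.308, 0.952, 372.96], [0.0, 0.0, 0.0, 1.0]] ['K', 'extrinsics']
```

View pics/scene0.png

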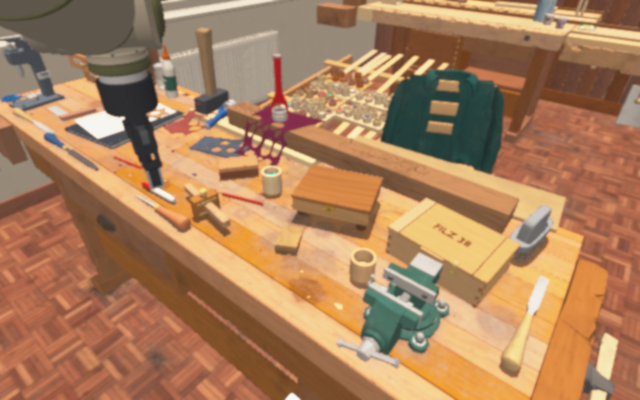

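View pics/side0.png

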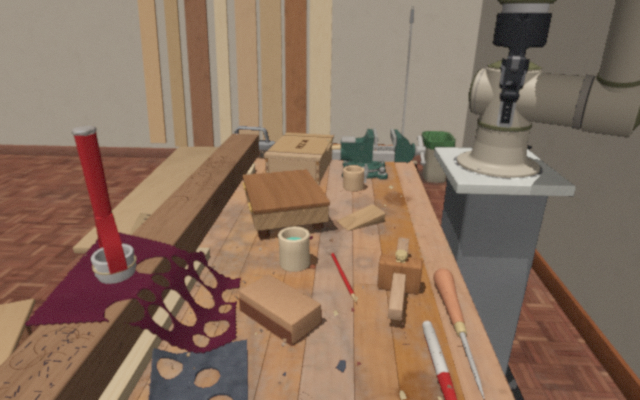

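View pics/wrist0.png

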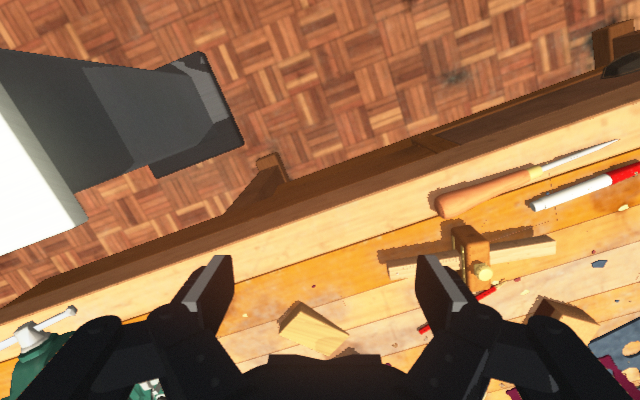

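The scene view shows the box lid at about (337,188), the wedge at (290,240), the low cup at (363,266) and the plain cup at (271,180). In the side view the box is at (287,205), the wedge at (360,217), the plain cup at (294,250) and the low cup at (353,178). In the wrist view the wedge is at (313,328). I'll zoom in next.

```bash
cat > h.py <<'E'
import numpy as np, cv2
from rig import sense, vision
def ray(n,u,v,c=None):
    c=c or vision.calibration(n);K=c["K"];E=c["extrinsics"]
    d=np.array([(u-K[0][2])/K[0][0],-(v-K[1][2])/K[1][1],-1.])
    return np.array(E)[:3,3],np.array(E)[:3,:3]@d
def onz(n,u,v,z,c=None):
    o,d=ray(n,u,v,c); return o+d*(z-o[2])/d[2]
def proj(n,p,c=None):
    c=c or vision.calibration(n);K=np.array(c["K"]);E=np.array(c["extrinsics"])
    q=E[:3,:3].T@(np.array(p)-E[:3,3]); q=np.array([q[0],-q[1],-q[2]]);q=K@q;return q[:2]/q[2]
E
python3 - <<'E'
from h import *
for n,(x0,y0,w,h) in {"scene":(250,150,150,140),"side":(235,150,160,125),"wrist":(250,270,150,100)}.items():
    im=cv2.imread(f"pics/{n}0.png")[y0:y0+h,x0:x0+w]
    cv2.imwrite(f"pics/{n}0z.png",cv2.resize(im,None,fx=5 if n!="scene" else 4,fy=5 if n!="scene" else 4,interpolation=cv2.INTER_CUBIC))
E
```

```text
(no output)
```

View pics/scene0z.png

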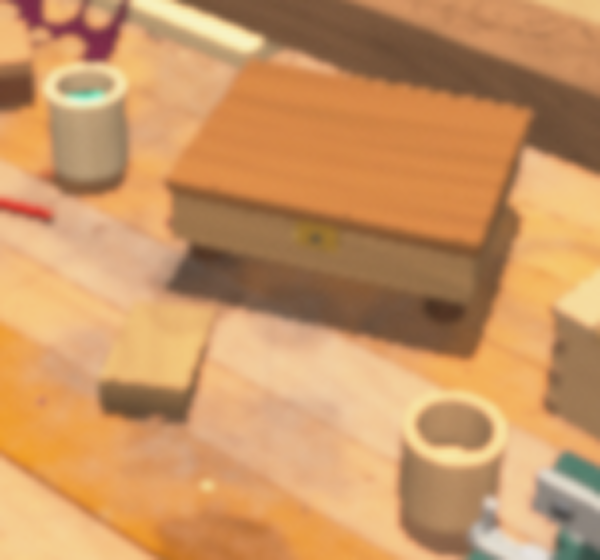

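View pics/side0z.png

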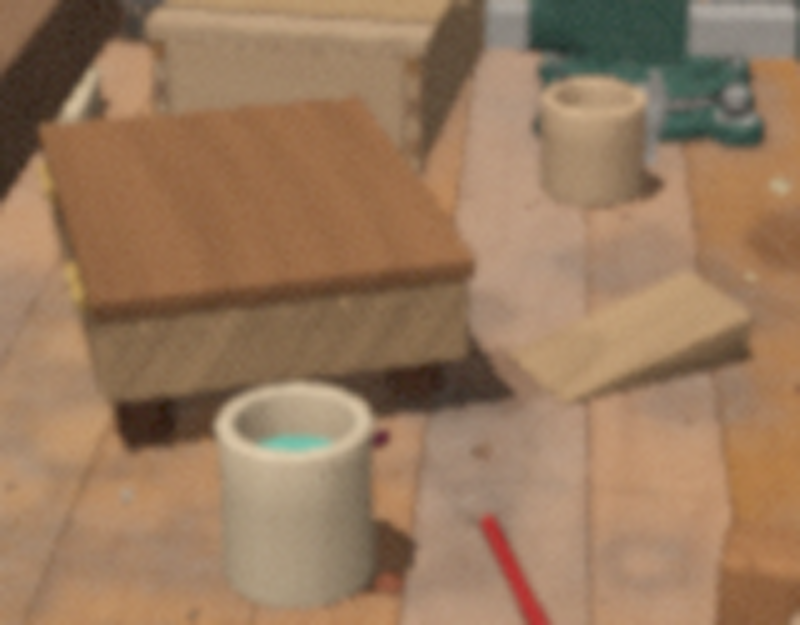

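View pics/wrist0z.png

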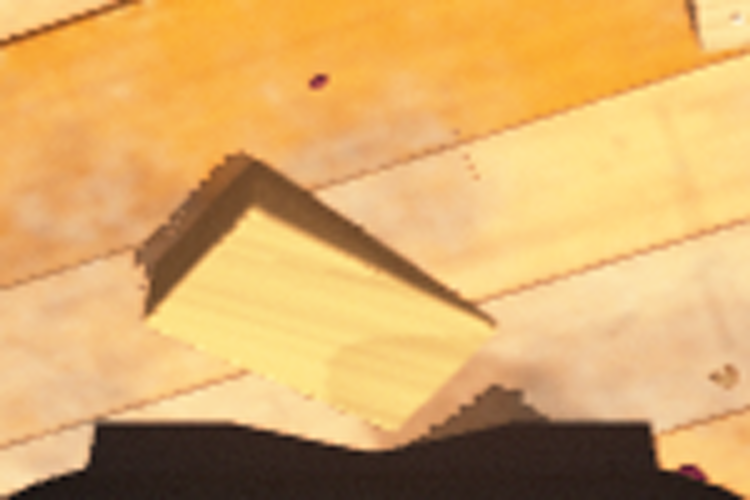

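```bash
python3 - <<'E'
from h import *
L={"scene":[(292,196),(369.2,211.8),(382.8,178),(312.5,166.3)],"side":[(329,203),(306.4,170),(243.4,175.6),(254,211)]}
for n,p in L.items():
    q=np.array([onz(n,*a,69)[:2] for a in p]); c=q.mean(0)
    print(n,q.round(0).tolist(),"c",c.round(1),"edges",[round(float(np.linalg.norm(q[i]-q[(i+1)%4])),0) for i in range(4)])
    dx=(q[3]+q[2]-q[0]-q[1]); dy=(q[0]+q[3]-q[1]-q[2])
    print("yaw",np.arctan2(dx[1],dx[0]).round(3),np.arctan2(-dy[0],dy[1]).round(3))
W={"scene":[(283.3,225.7),(303.8,228),(275,245.5),(295.8,247.5)],"side":[(349.4,230),(336.6,220.4),(385,213.6),(373,204.4)],"wrist":[(349,335),(329.6,356),(301.6,311.2),(279.6,334)]}
for n,p in W.items():
    q=np.array([onz(n,*a,z)[:2] for a,z in zip(p,(2,2,22,22))]); 
    t=(q[0]+q[1])/2;b=(q[2]+q[3])/2;d=t-b
    print(n,q.round(0).tolist(),"tip",t.round(1),"back",b.round(1),"len",np.linalg.norm(d).round(1),"yaw",np.arctan2(d[1],d[0]).round(3),"w",np.linalg.norm(q[0]-q[1]).round(1),np.linalg.norm(q[2]-q[3]).round(1), "yawW",np.arctan2(-(q[0]-q[1])[0],(q[0]-q[1])[1]).round(3))
for n,ps in {"side":(294,231),"scene":(271.5,170)}.items(): print("cupplain top",onz(n,*ps,60).round(0))
for n,ps in {"side":(353.5,169),"scene":(363.5,255)}.items(): print("cuplow top",onz(n,*ps,50).round(0))
E
```

```text
scene [[464.0, 433.0], [527.0, 262.0], [666.0, 309.0], [599.0, 480.0]] c [564.2 371.3] edges [182.0, 147.0, 184.0, 142.0]
yaw 0.332 0.366
side [[469.0, 455.0], [530.0, 277.0], [667.0, 323.0], [605.0, 500.0]] c [567.7 388.7] edges [188.0, 144.0, 187.0, 143.0]
yaw 0.321 0.333
scene [[430.0, 432.0], [454.0, 390.0], [353.0, 385.0], [377.0, 346.0]] tip [442.1 411. ] back [364.8 365.6] len 89.7 yaw 0.53 w 49.3 45.2 yawW 0.515
side [[428.0, 437.0], [455.0, 397.0], [355.0, 398.0], [378.0, 354.0]] tip [441.7 416.8] back [366.4 376.1] len 85.6 yaw 0.496 w 48.5 49.0 yawW 0.589
wrist [[433.0, 435.0], [459.0, 396.0], [357.0, 394.0], [381.0, 352.0]] tip [446.4 415.7] back [369.3 372.7] len 88.2 yaw 0.51 w 47.3 48.3 yawW 0.582
cupplain top [525. 554.  60.]
cupplain top [528. 560.  60.]
cuplow top [420. 210.  50.]
cuplow top [423. 208.  50.]
```

```bash
python3 - <<'E'
from h import *
L={"scene":[(292,196),(369.2,211.8),(382.8,178),(312.5,166.3)],"side":[(329,203),(306.4,170),(243.4,175.6),(254,211)]}
def tri(obs):
    A=0;b=0;
    for n,u,v in obs:
        o,d=ray(n,u,v);d=d/np.linalg.norm(d);P=np.eye(3)-np.outer(d,d);A=A+P;b=b+P@o
    x=np.linalg.solve(A,b);return x.round(1),[(proj(n,x)-[u,v]).round(1).tolist() for n,u,v in obs]
for a,b in zip(L["scene"],L["side"]): print(tri([("scene",*a),("side",*b)]))
print(tri([("side",294,231),("scene",271.5,170)]))
print(tri([("side",353.5,169),("scene",363.5,255)]))
E
```

```text
(array([470.5, 439.4,  62.2]), [[-0.2, 0.2], [-0.3, -0.3]])
(array([531.4, 264.8,  64.9]), [[-0.1, 0.2], [-0.1, -0.2]])
(array([670.3, 311.7,  65.3]), [[-0.2, 0.3], [-0.2, -0.3]])
(array([607.6, 487.3,  62.6]), [[0.1, -0.1], [0.2, 0.2]])
(array([524.3, 557.5,  62.3]), [[-0.2, -0.1], [-0.1, 0.1]])
(array([420.8, 208.1,  50.3]), [[-0.5, -0.4], [-0.5, 0.6]])
```

Two-view lid corners triangulate to z of 62–65 mm where 69 is expected, so these views are only rough. I'll move the wrist camera over the box front for a better measurement.

```bash
cat >> h.py <<'E'
from scipy.spatial.transform import Rotation as R
def rot(s=None):
    s=s or sense(); w,x,y,z=s["ee_rot"]; return R.from_quat([x,y,z,w])
def down(yaw):  # tool x down, tool y/z horizontal; jaw axis z = left of heading
    c,s=np.cos(yaw),np.sin(yaw)
    X=np.array([0,0,-1.]);Z=np.array([-s,c,0]);Y=np.cross(Z,X);return R.from_matrix(np.c_[X,Y,Z])
def plan(pos,yaw,flip=False):
    s=sense();r=rot(s);t=down(yaw)
    if flip:t=t*R.from_rotvec([np.pi,0,0])
    print("turn",(r.inv()*t).as_rotvec().round(4),"shift cm",(r.inv().apply(np.array(pos)-s["eef_pos"])/10).round(3))
E
python3 - <<'E'
from h import *
s=sense();print(rot().as_matrix().round(3).tolist(),s["joints"][5])
plan((480,420,230),0.34);plan((480,420,230),0.34,True)
E
```

```text
[[-0.001, -0.936, 0.351], [-0.001, 0.351, 0.936], [-1.0, 0.0, -0.001]] -0.22338359594748924
turn [-6.988e-01 -8.000e-04 -6.000e-04] shift cm [ -3.432 -30.201   3.7  ]
turn [ 2.4428e+00 -7.0000e-04  1.0000e-03] shift cm [ -3.432 -30.201   3.7  ]
```

```bash
python3 -m pendant '[[-0.14,0,0,-1,-6,0.7,0.3],[-0.28,0,0,-2,-12,1.5,0.3],[-0.42,0,0,-3,-18,2.2,0.3],[-0.56,0,0,-3.4,-24,3,0.3],[-0.7,0,0,-3.4,-30.2,3.7,0.3]]'
python3 -m pendant '[[0,0,0,0,0,0,0.3],[0,0,0,0,0,0,0.3],[0,0,0,0,0,0,0.3],[0,0,0,0,0,0,0.3],[0,0,0,0,0,0,0.3]]'
python3 - <<'E'
from h import *
import pickle
c=vision.calibration("wrist");im=vision.capture("wrist")
pickle.dump(c,open("c1.pkl","wb"));print(sense()["eef_pos"],rot().as_matrix().round(3).tolist())
cv2.imwrite("pics/w1.png",im[:,:,::-1])
E
```

```text
time_s: 0.78
eef_pos: [481.9, 419.5, 230.4]
ee_rot: [-0.407, 0.579, -0.406, -0.579]
force: [0.2, 0.9, 0.0]
grip_width: 0.303
time_s: 1.4
eef_pos: [479.7, 420.5, 230.5]
ee_rot: [-0.408, 0.578, -0.408, -0.578]
force: [-0.7, -0.5, -0.3]
grip_width: 0.3
[479.77289833 420.3826449  230.39433996] [[0.0, -0.942, -0.335], [0.0, -0.335, 0.942], [-1.0, -0.0, 0.0]]
```

View pics/w1.png

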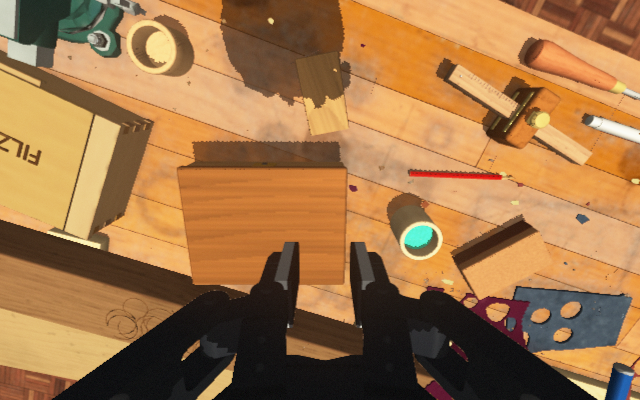

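The wrist view shows the lid's near edge from (178,167) to (347,167). The wedge sits at (322,93), with its thin end near (328,132). The low cup is at (155,47) and the plain cup at (417,237).

```bash
python3 - <<'E'
from h import *
im=cv2.imread("pics/w1.png")
cv2.imwrite("pics/w1z.png",cv2.resize(im[40:190,260:380],None,fx=4,fy=4,interpolation=cv2.INTER_CUBIC))
cv2.imwrite("pics/w1y.png",cv2.resize(im[150:300,165:365],None,fx=4,fy=4,interpolation=cv2.INTER_CUBIC))
E
```

```text
(no output)
```

View pics/w1z.png

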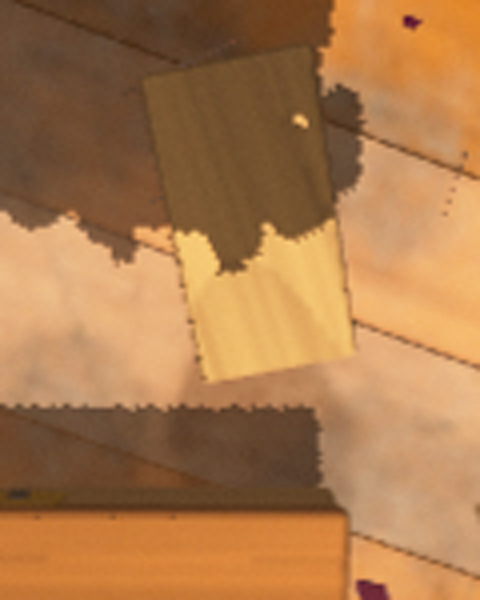

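View pics/w1y.png

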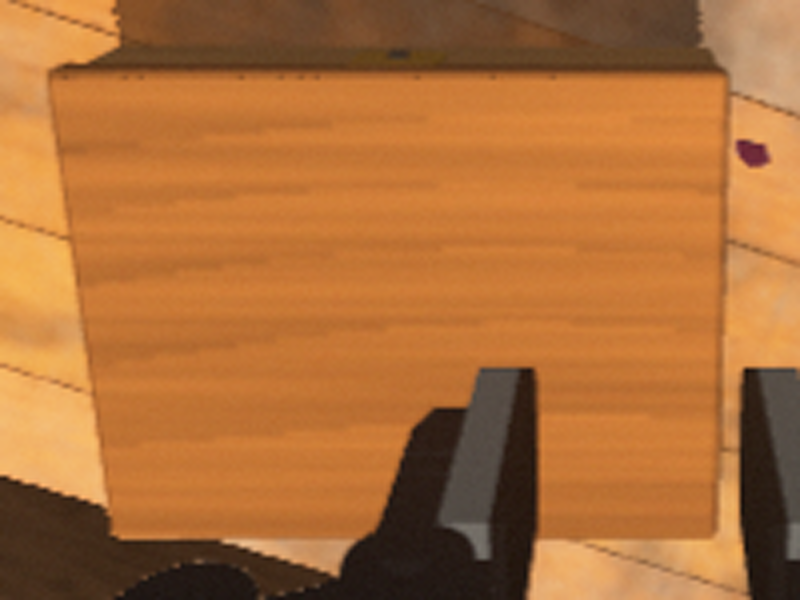

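```bash
python3 - <<'E'
from h import *
import pickle
c=pickle.load(open("c1.pkl","rb"))
q=np.array([onz("wrist",u,v,69,c)[:2] for u,v in [(347,168),(177.5,168),(193.75,285),(343.5,284.5)]])
dx=(q[3]+q[2]-q[0]-q[1]); dy=(q[0]+q[3]-q[1]-q[2])
yaw=np.arctan2(dx[1],dx[0]);m=q.mean(0)
print(q.round(0).tolist(),m.round(1),[round(float(np.linalg.norm(q[i]-q[(i+1)%4])),1) for i in range(4)],yaw.round(3),np.arctan2(-dy[0],dy[1]).round(3))
yb=np.arctan2(-dy[0],dy[1])*.5+yaw*.5
e=np.array([np.cos(yb),np.sin(yb)]);l=np.array([-e[1],e[0]])
near=(q[0]+q[1])/2
foot=q[0]+20*e-20*l; print("foot from NL corner",foot.round(1),"from centre",(m-55*e+75*l).round(1))
w=np.array([onz("wrist",u,v,z,c)[:2] for u,v,z in [(348.75,128,2),(311.75,135.5,2),(337.5,51.25,22),(296.25,60,22)]])
t=(w[0]+w[1])/2;b=(w[2]+w[3])/2;d=t-b
print(w.round(0).tolist(),"tip",t.round(1),"back",b.round(1),np.linalg.norm(d).round(1),"yaw",np.arctan2(d[1],d[0]).round(3),[np.arctan2(-v[0],v[1]).round(3) for v in (w[0]-w[1],w[2]-w[3])],"w",np.linalg.norm(w[0]-w[1]).round(1),np.linalg.norm(w[2]-w[3]).round(1))
r=t-foot;print("tip in foot frame",(r@e).round(1),(r@l).round(1)); r=b-foot; print("back",(r@e).round(1),(r@l).round(1),"yb",yb)
print("cup low",onz("wrist",153,45,50,c).round(0),"plain",onz("wrist",421,240,60,c).round(0))
E
```

```text
[[470.0, 443.0], [533.0, 267.0], [673.0, 316.0], [610.0, 491.0]] [571.7 379.1] [186.4, 148.7, 186.4, 147.9] 0.335 0.344
foot from NL corner [495.9 430.3] from centre [494.8 431.5]
[[434.0, 436.0], [459.0, 395.0], [358.0, 392.0], [382.0, 351.0]] tip [446.2 415.3] back [369.9 371.3] 88.1 yaw 0.523 [np.float64(0.539), np.float64(0.534)] w 47.9 47.4
tip in foot frame -51.8 2.4
back -138.4 -13.7 yb 0.33932567981369244
cup low [420. 210.  50.] plain [525. 560.  60.]
```

Wedge: tip at (446,415), yaw about 0.527. Short foot: about (495.5,431). Box yaw: about 0.34. The sizes agree to within 2–4%. I'll go behind the blunt end with the two fingers spread across it, so I can steer.

```bash
python3 - <<'E'
from h import *
plan((334,350,60),0.527)
E
```

```text
turn [-0.1854  0.      0.0002] shift cm [17.036 16.097 -1.748]
```

```bash
python3 -m pendant '[[-0.06,0,0,2,5.3,-0.6,0.2],[-0.12,0,0,5,10.6,-1.2,0.2],[-0.186,0,0,9,14,-1.75,0.2],[-0.186,0,0,14,16.1,-1.75,0.2],[-0.186,0,0,17,16.1,-1.75,0.2]]'
python3 -m pendant '[[0,0,0,0,0,0,0.2],[0,0,0,0,0,0,0.2],[0,0,0,0,0,0,0.2],[0,0,0,0,0,0,0.2],[0,0,0,0,0,0,0.2]]'
python3 - <<'E'
from h import *
plan((334,350,6),0.527)
cv2.imwrite("pics/w2.png",vision.capture("wrist")[:,:,::-1])
im=vision.capture("side")[:,:,::-1];cv2.imwrite("pics/s2.png",cv2.resize(im[130:280,240:440],None,fx=4,fy=4,interpolation=cv2.INTER_CUBIC))
E
```

```text
time_s: 2.08
eef_pos: [332.3, 349.1, 58.7]
ee_rot: [0.352, -0.613, 0.353, 0.613]
force: [0.2, 0.1, 0.2]
grip_width: 0.201
time_s: 2.7
eef_pos: [334.4, 349.9, 60.5]
ee_rot: [-0.353, 0.613, -0.352, -0.613]
force: [-0.8, -0.9, -0.0]
grip_width: 0.197
turn [ 0.0002 -0.      0.0006] shift cm [5.454 0.036 0.032]
```

View pics/w2.png

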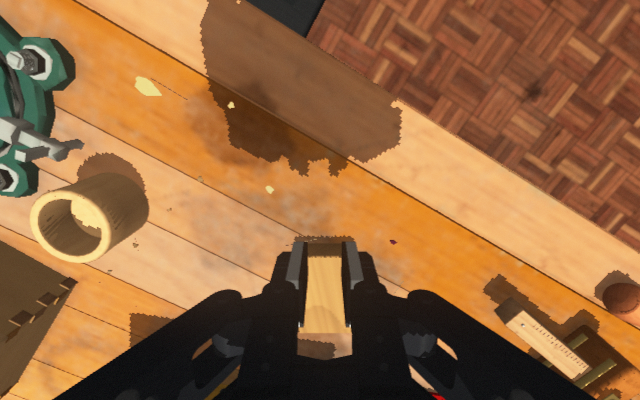

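View pics/s2.png

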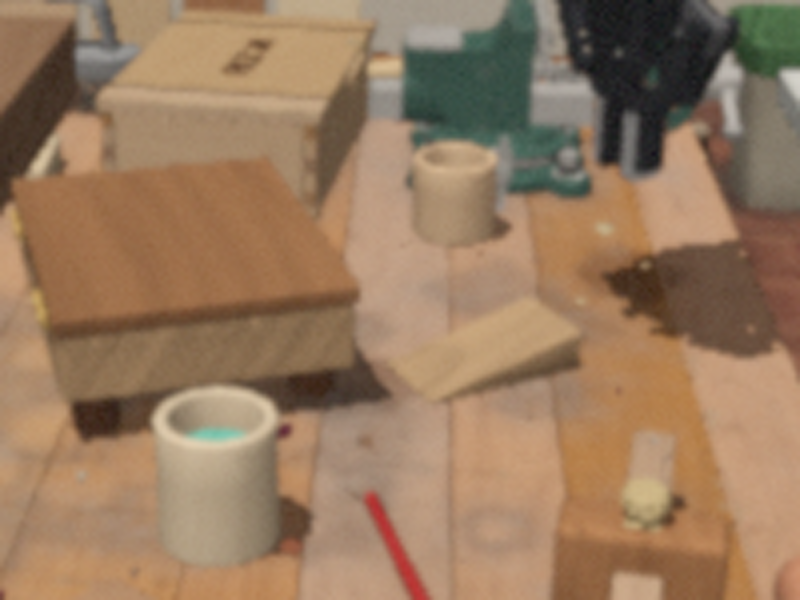

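Side view: the fingers hang behind the wedge with their tips at about (400,173) full-frame, and the wedge has not moved. I'll go down now.

```bash
python3 -m pendant '[[0,0,0,1.5,0,0,0.2],[0,0,0,3,0,0,0.2],[0,0,0,4.4,0,0,0.2],[0,0,0,5.3,0,0,0.2],[0,0,0,5.4,0,0,0.2]]'
python3 - <<'E'
from h import *
print(proj("side",(334,350,6)),sense()["force"],sense()["eef_pos"])
cv2.imwrite("pics/w3.png",vision.capture("wrist")[:,:,::-1])
im=vision.capture("side")[:,:,::-1];cv2.imwrite("pics/s3.png",cv2.resize(im[130:280,240:440],None,fx=4,fy=4,interpolation=cv2.INTER_CUBIC))
E
```

```text
time_s: 3.42
eef_pos: [334.0, 349.6, 5.5]
ee_rot: [0.352, -0.613, 0.353, 0.613]
force: [-0.2, -0.8, -0.2]
grip_width: 0.201
[392.51437314 210.76320511] [-0.20337604 -0.8162252  -0.21233864] [333.96625217 349.59959029   5.46979849]
```

View pics/w3.png

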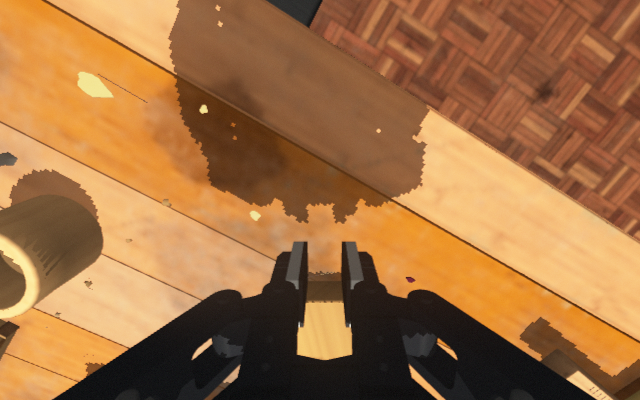

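View pics/s3.png

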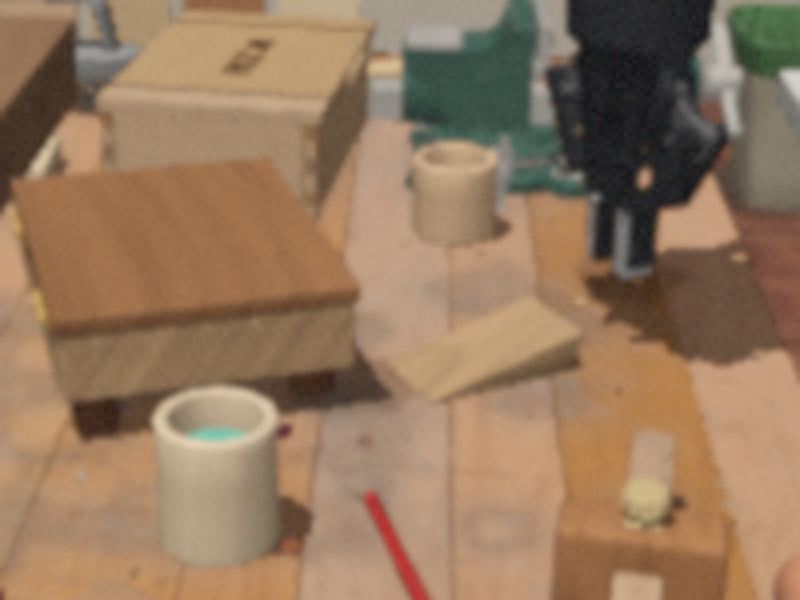

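```bash
python3 - <<'E'
from h import *
for z in (0,6,12,20,30): print(z,proj("side",(334,350,z)).round(1))
for y in (345,349,354): pass
print(proj("side",(368.4,370,22)),proj("side",(358,392,22)))
E
```

```text
0 [392.3 213.2]
6 [392.5 210.8]
12 [392.7 208.3]
20 [393. 205.]
30 [393.3 200.8]
[377.72929657 207.6235332 ] [383.40069012 212.30407619]
```

```bash
python3 - <<'E'
from h import *
for z in (0,6,12,20,30,40): print(z,proj("wrist",(334,349.6,z)).round(1), proj("wrist",(334-9.5,349.6-5.5,z)).round(1),proj("scene",(334,350,z)).round(1))
im=vision.capture("scene")[:,:,::-1];cv2.imwrite("pics/sc3.png",cv2.resize(im[180:300,200:350],None,fx=5,fy=5,interpolation=cv2.INTER_CUBIC))
im=vision.capture("side")[:,:,::-1];cv2.imwrite("pics/s3b.png",cv2.resize(im[160:230,360:440],None,fx=8,fy=8,interpolation=cv2.INTER_CUBIC))
E
```

```text
0 [325.9 224.2] [326.  207.8] [281.4 265.3]
6 [325.9 228. ] [326.  211.2] [281.3 263.3]
12 [326.  232.1] [326.  214.9] [281.2 261.2]
20 [326.  237.9] [326.1 220. ] [281.  258.5]
30 [326.1 245.9] [326.2 227.2] [280.8 255. ]
40 [326.2 254.9] [326.3 235.2] [280.6 251.4]
```

View pics/sc3.png

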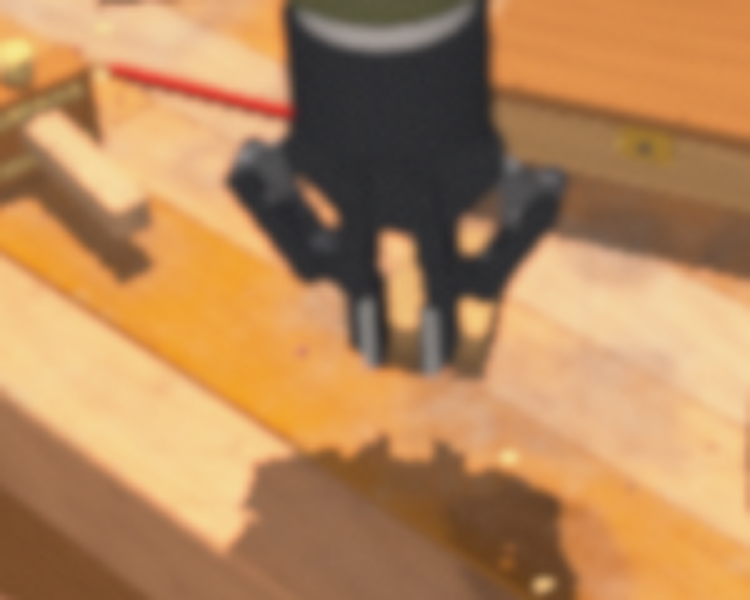

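View pics/s3b.png

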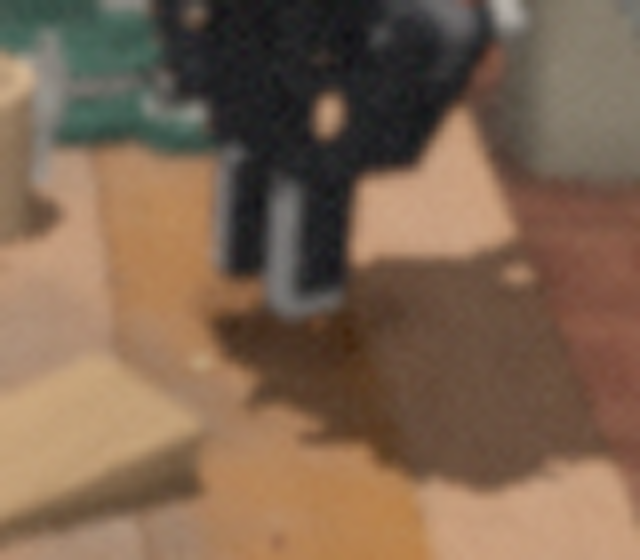

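All three cameras put the fingertips well above the reported 6 mm, at roughly 30 mm, with their shadows detached. I'll shut the fingers and look again before trusting the TCP height.

```bash
python3 -m pendant '[[0,0,0,0,0,0,0],[0,0,0,0,0,0,0],[0,0,0,0,0,0,0],[0,0,0,0,0,0,0],[0,0,0,0,0,0,0]]' 20
python3 - <<'E'
from h import *
im=vision.capture("side")[:,:,::-1];a=cv2.resize(im[160:230,360:440],None,fx=5,fy=5,interpolation=cv2.INTER_CUBIC)
im=vision.capture("wrist")[:,:,::-1];b=im[180:380,225:425]
b=cv2.resize(b,(350,350));cv2.imwrite("pics/c4.png",np.hstack([a,b]))
E
```

```text
time_s: 4.25
eef_pos: [334.3, 349.8, 6.2]
ee_rot: [0.352, -0.613, 0.352, 0.613]
force: [0.5, 0.2, 0.3]
grip_width: -0.002
```

View pics/c4.png

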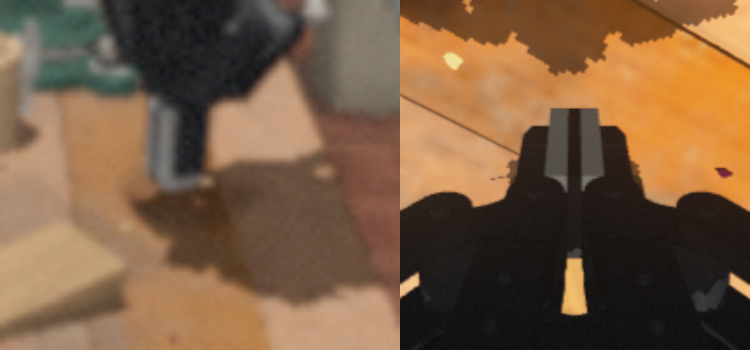

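```bash
python3 - <<'E'
from h import *
import pickle
c=pickle.load(open("c1.pkl","rb"))
sh=onz("wrist",340,142,0,c);print(sh); L=(sh-np.array([470,443,69]))/69;print("light per mm",L)
p=onz("wrist",313.6,221.7,0);print("tip shadow wrist",p); 
print("side",onz("side",387,201,0), onz("side",390,205,0))
for z in (0,10,20,30,40): print(z,np.array([334,350,z])+L*z)
E
```

```text
[454.40016885 431.8073293    0.        ]
light per mm [-0.22608451 -0.16221262 -1.        ]
tip shadow wrist [336.25922288 341.9562335    0.        ]
side [340.29687247 285.72315313   0.        ] [335.26245714 307.46826217   0.        ]
0 [334. 350.   0.]
10 [331.73915491 348.37787381   0.        ]
20 [329.47830981 346.75574762   0.        ]
30 [327.21746472 345.13362143   0.        ]
40 [324.95661962 343.51149525   0.        ]
```

```bash
python3 - <<'E'
from h import *
L=np.array([-.226,-.162,-1])
for (tu,tv),(su,sv) in {((300,242),(300,220)):0,((350,242),(345,220)):0} :
    S=onz("wrist",su,sv,0);print("S",S)
    for h in (0,10,20,30,40,50): P=onz("wrist",tu,tv,h);print(h,P.round(1),(P+L*h-S).round(1))
E
```

```text
S [339.55581962 334.01075827   0.        ]
0 [352.9 341.4   0. ] [13.3  7.3  0. ]
10 [348.2 339.6  10. ] [6.4 4.  0. ]
20 [343.6 337.9  20. ] [-0.5  0.7  0. ]
30 [338.9 336.2  30. ] [-7.5 -2.7  0. ]
40 [334.2 334.5  40. ] [-14.4  -6.    0. ]
50 [329.5 332.7  50. ] [-21.3  -9.4   0. ]
S [325.33842501 358.41624686   0.        ]
0 [336.7 369.1   0. ] [11.4 10.7  0. ]
10 [332.9 365.9  10. ] [5.3 5.8 0. ]
20 [329.1 362.6  20. ] [-0.7  1.   0. ]
30 [325.4 359.4  30. ] [-6.8 -3.9  0. ]
40 [321.6 356.2  40. ] [-12.8  -8.7  -0. ]
50 [317.8 352.9  50. ] [-18.9 -13.6   0. ]
```

```bash
python3 -m pendant '[[0,0,0,0.1,0,0,0.2],[0,0,0,0.2,0,0,0.2],[0,0,0,0.3,0,0,0.2],[0,0,0,0.35,0,0,0.2],[0,0,0,0.4,0,0,0.2]]'
python3 -m pendant '[[0,0,0,0.1,0,0,0.2],[0,0,0,0.15,0,0,0.2],[0,0,0,0.2,0,0,0.2],[0,0,0,0.25,0,0,0.2],[0,0,0,0.25,0,0,0.2]]'
```

```text
time_s: 4.97
eef_pos: [334.3, 349.8, 2.1]
ee_rot: [-0.352, 0.613, -0.352, -0.613]
force: [0.1, -0.8, 0.1]
grip_width: 0.201
time_s: 5.6
eef_pos: [334.2, 349.8, -0.3]
ee_rot: [0.352, -0.613, 0.352, 0.613]
force: [0.1, -0.3, 0.0]
grip_width: 0.199
```

```bash
for i in 1 2; do python3 -m pendant '[[0,0,0,0.1,0,0,0.2],[0,0,0,0.2,0,0,0.2],[0,0,0,0.3,0,0,0.2],[0,0,0,0.4,0,0,0.2],[0,0,0,0.4,0,0,0.2]]'; done
```

```text
time_s: 6.22
eef_pos: [334.2, 349.8, -4.4]
ee_rot: [0.352, -0.613, 0.352, 0.613]
force: [-0.4, -0.0, -0.9]
grip_width: 0.196
time_s: 6.85
eef_pos: [334.2, 349.8, -8.4]
ee_rot: [0.352, -0.613, 0.353, 0.613]
force: [0.2, -0.4, -0.2]
grip_width: 0.2
```

```bash
python3 - <<'E'
from h import *
im=vision.capture("side")[:,:,::-1];a=cv2.resize(im[160:230,360:440],None,fx=5,fy=5,interpolation=cv2.INTER_CUBIC)
im=vision.capture("wrist")[:,:,::-1];b=im[180:380,225:425]
b=cv2.resize(b,(350,350));cv2.imwrite("pics/c5.png",np.hstack([a,b]))
E
```

```text
(no output)
```

View pics/c5.png

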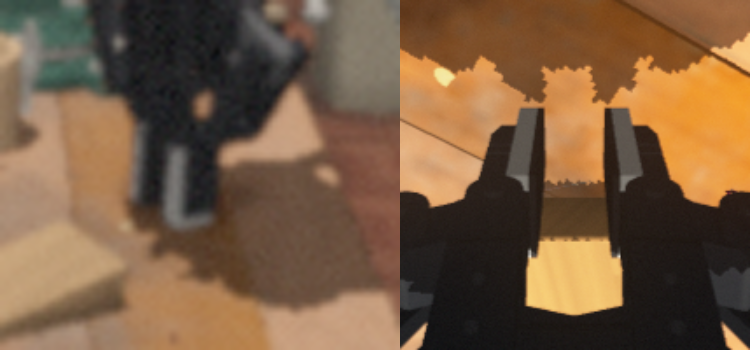

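The shadows now nearly meet the tips, so the real tips sit about 13–20 mm above the reported TCP. A few more careful millimetres should find the bench.

```bash
python3 -m pendant '[[0,0,0,0.1,0,0,0.2],[0,0,0,0.2,0,0,0.2],[0,0,0,0.3,0,0,0.2],[0,0,0,0.3,0,0,0.2],[0,0,0,0.3,0,0,0.2]]'; python3 -m pendant '[[0,0,0,0.1,0,0,0.2],[0,0,0,0.2,0,0,0.2],[0,0,0,0.2,0,0,0.2],[0,0,0,0.2,0,0,0.2],[0,0,0,0.2,0,0,0.2]]'
```

```text
time_s: 7.58
eef_pos: [334.3, 349.8, -11.3]
ee_rot: [-0.352, 0.613, -0.352, -0.613]
force: [0.0, -0.4, -0.6]
grip_width: 0.198
time_s: 8.2
eef_pos: [334.3, 349.8, -13.3]
ee_rot: [-0.352, 0.613, -0.352, -0.613]
force: [-0.5, 0.3, 0.2]
grip_width: 0.201
```

```bash
python3 -m pendant '[[0,0,0,0.05,0,0,0.2],[0,0,0,0.1,0,0,0.2],[0,0,0,0.15,0,0,0.2],[0,0,0,0.2,0,0,0.2],[0,0,0,0.2,0,0,0.2]]'; python3 - <<'E'
from h import *
im=vision.capture("side")[:,:,::-1];a=cv2.resize(im[160:230,360:440],None,fx=5,fy=5,interpolation=cv2.INTER_CUBIC)
im=vision.capture("wrist")[:,:,::-1];b=im[180:380,225:425]
b=cv2.resize(b,(350,350));cv2.imwrite("pics/c6.png",np.hstack([a,b]));print(sense()["force"],sense()["eef_pos"])
E
```

```text
time_s: 8.82
eef_pos: [334.2, 349.8, -15.4]
ee_rot: [0.352, -0.613, 0.352, 0.613]
force: [-0.1, -1.0, 0.2]
grip_width: 0.199
[ 0.55202603 -0.08848952 -0.37876102] [334.26180878 349.80254222 -15.28272779]
```

View pics/c6.png

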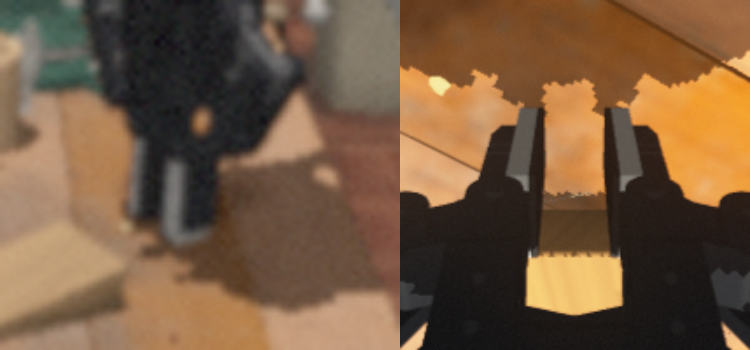

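```bash
python3 -m pendant '[[0,0,0,0,-0.5,0,0.2],[0,0,0,0,-1.0,0,0.2],[0,0,0,0,-1.5,0,0.2],[0,0,0,0,-2.0,0,0.2],[0,0,0,0,-2.3,0,0.2]]'; python3 -m pendant '[[0,0,0,0,-0.2,0,0.2],[0,0,0,0,-0.4,0,0.2],[0,0,0,0,-0.6,0,0.2],[0,0,0,0,-0.8,0,0.2],[0,0,0,0,-1.0,0,0.2]]'; python3 - <<'E'
from h import *
s=sense();print(s["force"],s["eef_pos"])
im=vision.capture("side")[:,:,::-1];cv2.imwrite("pics/s7.png",cv2.resize(im[150:250,300:420],None,fx=5,fy=5,interpolation=cv2.INTER_CUBIC))
E
```

```text
time_s: 9.55
eef_pos: [354.4, 361.5, -15.3]
ee_rot: [-0.352, 0.613, -0.352, -0.613]
force: [0.4, 0.4, -0.5]
grip_width: 0.198
time_s: 10.18
eef_pos: [362.8, 366.4, -15.3]
ee_rot: [0.352, -0.613, 0.353, 0.613]
force: [-0.9, -0.9, -0.4]
grip_width: 0.202
[-0.90097901 -0.85287059 -0.35273629] [362.81171781 366.41368642 -15.32313071]
```

View pics/s7.png

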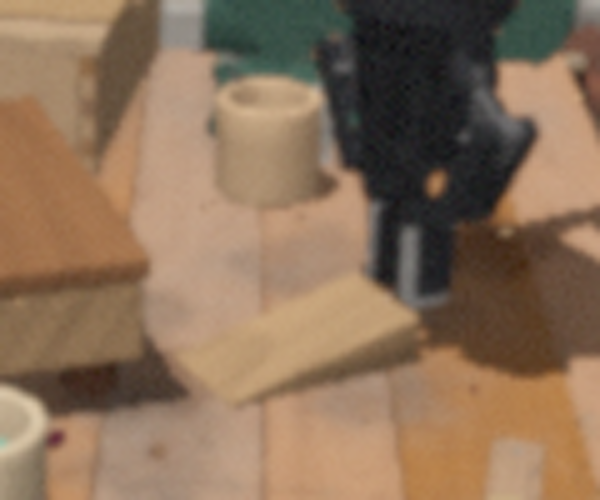

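```bash
python3 -m pendant '[[0,0,0,0.1,0,0,0.2],[0,0,0,0.2,0,0,0.2],[0,0,0,0.3,0,0,0.2],[0,0,0,0.3,0,0,0.2],[0,0,0,0.3,0,0,0.2]]'; python3 -m pendant '[[0,0,0,0.1,0,0,0.2],[0,0,0,0.2,0,0,0.2],[0,0,0,0.2,0,0,0.2],[0,0,0,0.2,0,0,0.2],[0,0,0,0.2,0,0,0.2]]'
```

```text
time_s: 10.85
eef_pos: [362.7, 366.4, -18.4]
ee_rot: [0.352, -0.613, 0.352, 0.613]
force: [0.2, 1.0, -0.4]
grip_width: 0.197
time_s: 11.48
eef_pos: [362.8, 366.4, -20.3]
ee_rot: [-0.352, 0.613, -0.352, -0.613]
force: [-0.1, 0.3, -0.3]
grip_width: 0.196
```

```bash
python3 -m pendant '[[0,0,0,0,-0.3,0,0.2],[0,0,0,0,-0.6,0,0.2],[0,0,0,0,-0.9,0,0.2],[0,0,0,0,-1.2,0,0.2],[0,0,0,0,-1.5,0,0.2]]'; python3 - <<'E'
from h import *
s=sense();print(s["force"],s["eef_pos"])
im=vision.capture("side")[:,:,::-1];a=cv2.resize(im[150:250,300:420],(480,400),interpolation=cv2.INTER_CUBIC)
im=vision.capture("wrist")[:,:,::-1];b=cv2.resize(im[180:380,225:425],(320,400-80),interpolation=cv2.INTER_CUBIC)
cv2.imwrite("pics/c8.png",np.hstack([a,cv2.copyMakeBorder(b,0,80,0,0,0)]))
E
```

```text
time_s: 12.1
eef_pos: [375.9, 374.1, -20.3]
ee_rot: [-0.352, 0.613, -0.352, -0.613]
force: [-1.0, 0.0, 0.5]
grip_width: 0.201
[-0.97139414  0.0022964   0.49739215] [375.93945701 374.06105549 -20.30151843]
```

View pics/c8.png

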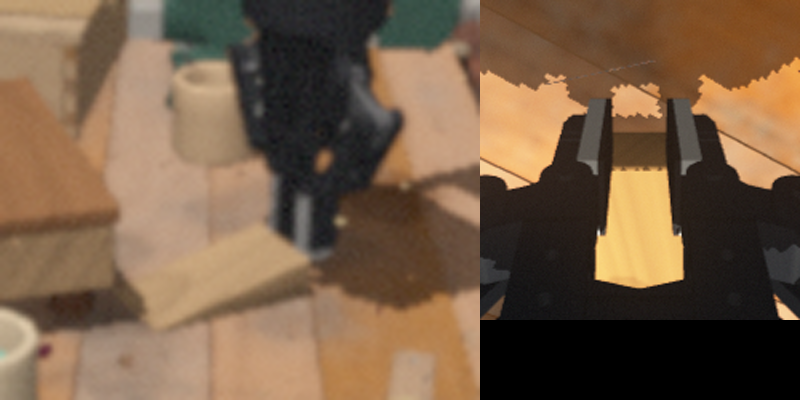

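The wedge slid with the fingers. I'll carry on, turning it by -0.127 rad on the way so that it lands centred under the foot.

```bash
python3 -m pendant '[[0.03,0,0,0,-0.4,0,0.2],[0.06,0,0,0,-0.8,0,0.2],[0.09,0,0,0,-1.2,0,0.2],[0.11,0,0,0,-1.6,0,0.2],[0.127,0,0,0,-2.0,0,0.2]]'; python3 - <<'E'
from h import *
import pickle
s=sense();print(s["force"],s["eef_pos"])
im=vision.capture("side")[:,:,::-1];a=cv2.resize(im[150:250,300:420],(480,400),interpolation=cv2.INTER_CUBIC)
im=vision.capture("wrist")[:,:,::-1];b=cv2.resize(im[180:380,225:425],(320,400-80),interpolation=cv2.INTER_CUBIC)
cv2.imwrite("pics/c9.png",np.hstack([a,cv2.copyMakeBorder(b,0,80,0,0,0)]))
E
```

```text
time_s: 12.82
eef_pos: [393.3, 384.1, -20.3]
ee_rot: [-0.391, 0.589, -0.391, -0.589]
force: [-0.7, 0.7, -0.0]
grip_width: 0.202
[-0.6501141   0.65768276 -0.03773177] [393.26977143 384.14896587 -20.30895263]
```

View pics/c9.png

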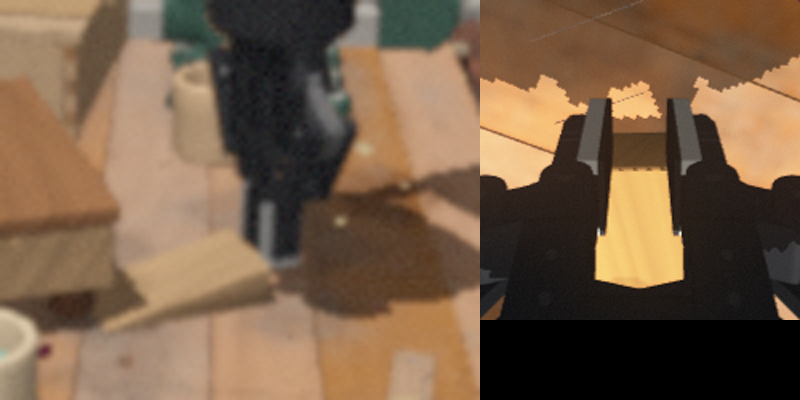

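```bash
for i in 1 2 ; do python3 -m pendant '[[0,0,0,0,-0.1,0,0.2],[0,0,0,0,-0.2,0,0.2],[0,0,0,0,-0.3,0,0.2],[0,0,0,0,-0.4,0,0.2],[0,0,0,0,-0.5,0,0.2]]'|grep -E "eef_p|force"; done
```

```text
eef_pos: [397.7, 386.0, -20.3]
force: [-1.0, -0.7, 0.0]
eef_pos: [402.3, 387.9, -20.3]
force: [0.0, -0.3, -0.0]
```

```bash
python3 -m pendant '[[0,0,0,0,-0.1,0,0.2],[0,0,0,0,-0.2,0,0.2],[0,0,0,0,-0.3,0,0.2],[0,0,0,0,-0.4,0,0.2],[0,0,0,0,-0.4,0,0.2]]'|grep -E "eef_p|force"; python3 - <<'E'
from h import *
im=vision.capture("side")[:,:,::-1];a=cv2.resize(im[160:260,240:400],(800,500),interpolation=cv2.INTER_CUBIC)
cv2.imwrite("pics/c10.png",a);print(sense()["force"])
E
```

```text
eef_pos: [406.1, 389.5, -20.3]
force: [0.2, 0.2, 0.8]
[-0.23795569 -0.31283982 -0.4697159 ]
```

View pics/c10.png

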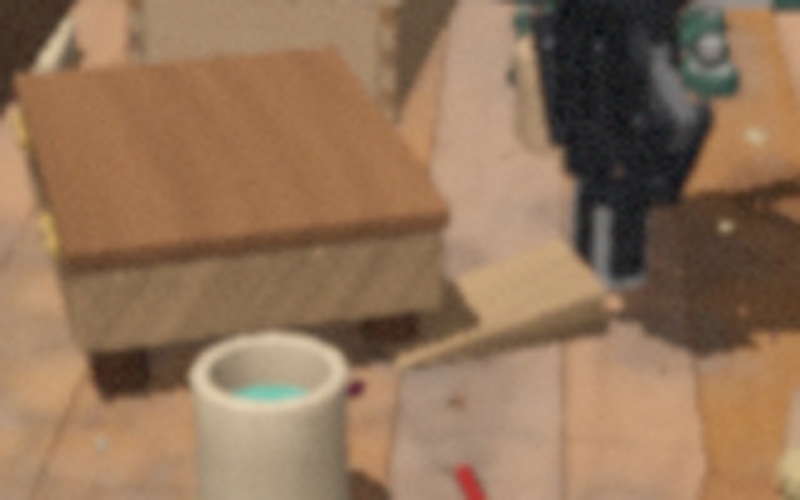

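```bash
python3 - <<'E'
from h import *
print(onz("side",319,232.4,2),proj("side",(489.4,451.8,2)),proj("side",(495.5,431,8)))
E
```

```text
[488.63270869 451.0874304    2.        ] [318.59082556 232.56095936] [316.30254217 224.89268088]
```

The measured tip corner (488.6,451.1) matches the prediction of (489.4,451.8). I'll go on in small steps and watch the force.

```bash
for i in 1 2 3; do python3 -m pendant '[[0,0,0,0,-0.1,0,0.2],[0,0,0,0,-0.2,0,0.2],[0,0,0,0,-0.3,0,0.2],[0,0,0,0,-0.3,0,0.2],[0,0,0,0,-0.3,0,0.2]]'|grep -E "eef_p|force"; python3 -c "
from rig import sense
import numpy as np
print(np.round(sense()['force'],1))"; done
```

```text
eef_pos: [408.5, 390.5, -20.3]
force: [-1.9, -0.1, 2.3]
[-1.9 -0.1  2.3]
eef_pos: [410.2, 391.3, -20.4]
force: [-7.5, -3.7, 5.4]
[-7.5 -3.7  5.4]
eef_pos: [412.9, 392.6, -20.5]
force: [-8.2, -2.3, 5.4]
[-8.2 -2.3  5.4]
```

Resistance rose to about 9 N, so the wedge has jammed. I'll back straight off and check.

```bash
python3 -m pendant '[[0,0,0,0,0.3,0,0.2],[0,0,0,0,1,0,0.2],[0,0,0,0,2,0,0.2],[0,0,0,-2,3,0,0.2],[0,0,0,-5,3.4,0,0.2]]'|grep -E "eef_p|force"; python3 - <<'E'
from h import *
im=vision.capture("side")[:,:,::-1];a=cv2.resize(im[160:260,240:400],(800,500),interpolation=cv2.INTER_CUBIC)
cv2.imwrite("pics/c11.png",a);print(sense()["force"])
plan((480,420,245),0.34)
E
```

```text
eef_pos: [381.6, 379.1, 29.7]
force: [0.1, 0.6, 0.5]
[1.70172285 1.91187572 4.03056762]
turn [0.0606 0.0009 0.0046] shift cm [-21.066 -10.544  -0.106]
```

View pics/c11.png

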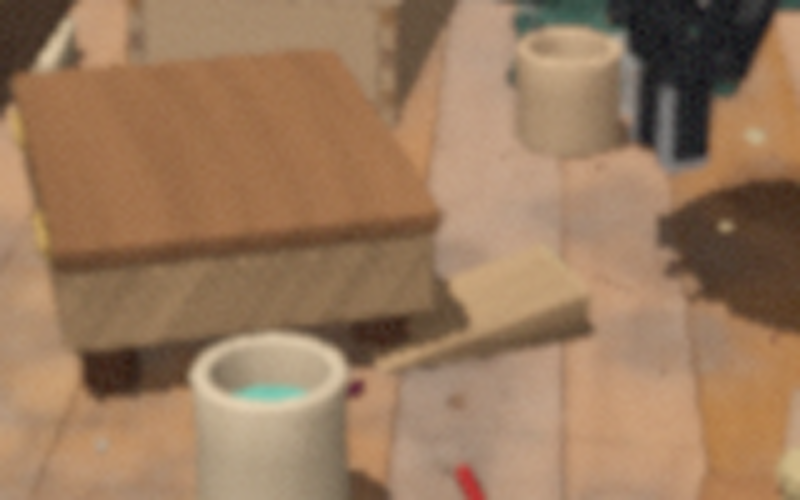

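The box shifted by roughly 4 mm: its near-left lid corner went from (447,215) to (438,215) at 5x zoom. I'll measure precisely from the earlier wrist viewpoint.

```bash
python3 -m pendant '[[0,0,0,-6,0,0,0.2],[0,0,0,-12,-1,0,0.2],[0.02,0,0,-18,-4,0,0.3],[0.04,0,0,-19.6,-8,-0.1,0.3],[0.061,0,0,-19.6,-10.5,-0.1,0.3]]'|grep -E "eef_p|force"; python3 -m pendant '[[0,0,0,0,0,0,0.3],[0,0,0,0,0,0,0.3],[0,0,0,0,0,0,0.3],[0,0,0,0,0,0,0.3],[0,0,0,0,0,0,0.3]]'|grep eef
python3 - <<'E'
from h import *
import pickle
c=vision.calibration("wrist");im=vision.capture("wrist")[:,:,::-1]
pickle.dump(c,open("c12.pkl","wb"));cv2.imwrite("pics/w12.png",im)
cv2.imwrite("pics/w12y.png",cv2.resize(im[60:210,165:365],None,fx=4,fy=4,interpolation=cv2.INTER_CUBIC))
cv2.imwrite("pics/w12x.png",cv2.resize(im[150:300,165:365],None,fx=4,fy=4,interpolation=cv2.INTER_CUBIC))
E
```

```text
eef_pos: [481.6, 420.2, 227.4]
force: [-0.7, 0.3, -1.1]
eef_pos: [479.8, 419.7, 225.9]
```

View pics/w12y.png

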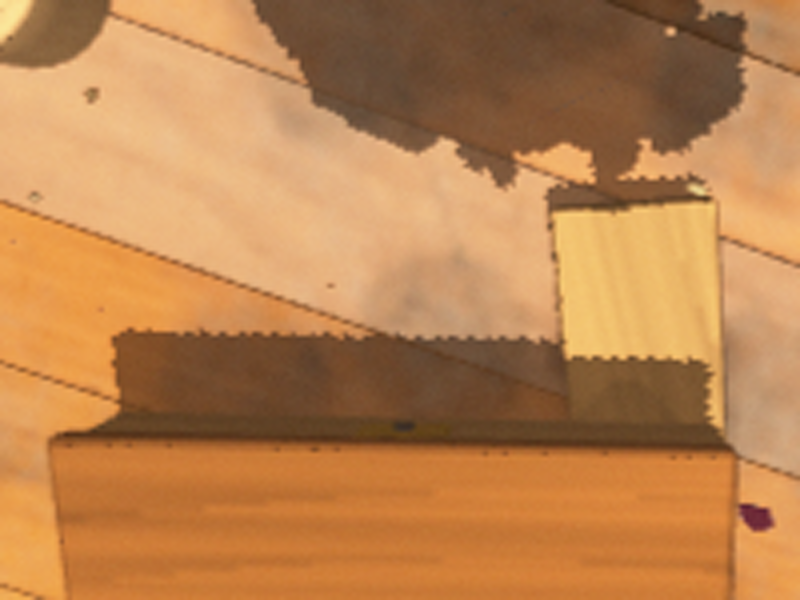

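View pics/w12x.png

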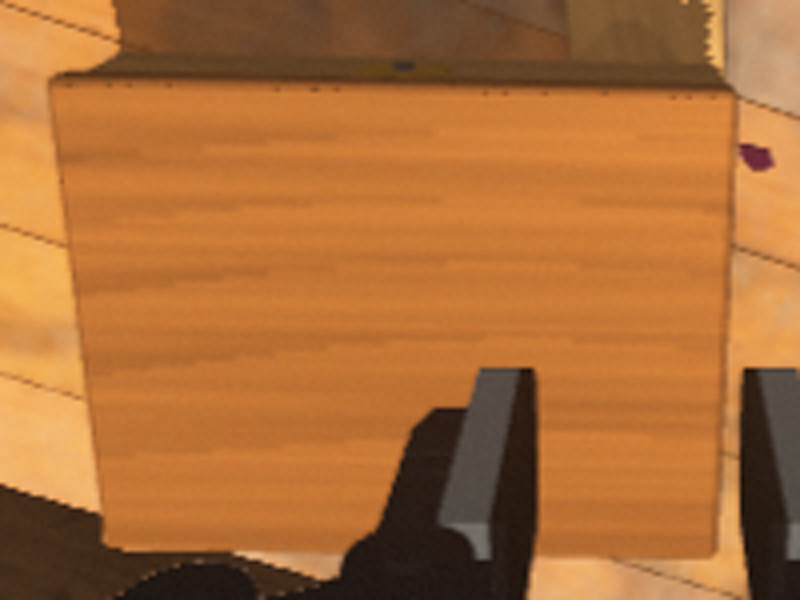

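```bash
python3 - <<'E'
from h import *
import pickle
c=pickle.load(open("c12.pkl","rb"));c0=pickle.load(open("c1.pkl","rb"))
def box(c,p):
    q=np.array([onz("wrist",u,v,69,c)[:2] for u,v in p]);dx=(q[3]+q[2]-q[0]-q[1]); dy=(q[0]+q[3]-q[1]-q[2])
    yb=.5*np.arctan2(-dy[0],dy[1])+.5*np.arctan2(dx[1],dx[0]);m=q.mean(0);e=np.array([np.cos(yb),np.sin(yb)]);l=np.array([-e[1],e[0]])
    return m,yb,e,l,m-55*e+75*l
A=box(c0,[(347,168),(177.5,168),(193.75,285),(343.5,284.5)]);B=box(c,[(349,173.75),(177.5,170.5),(191.25,286.25),(344,289.25)])
print(A[0],B[0],"moved",B[0]-A[0],np.linalg.norm(B[0]-A[0]),"yaw",A[1],B[1],"foot",B[4])
w=np.array([onz("wrist",u,v,22,c)[:2] for u,v in [(344,110),(303,112.5)]]);b=w.mean(0);d=w[0]-w[1];yw=np.arctan2(-d[0],d[1])
t=b+90*np.array([np.cos(yw),np.sin(yw)]);r=t-B[4];print("back",b,"yaw",yw,np.linalg.norm(d),"tip",t,"in foot",r@B[2],r@B[3])
E
```

```text
[571.65330022 379.08386811] [573.67646297 379.59187714] moved [2.02316275 0.50800903] 2.0859675712102552 yaw 0.33932567981369244 0.31765657489839694 foot [498.00252163 433.66085718]
back [424.26926929 397.91360418] yaw 0.3980876379681158 48.075808980253946 tip [507.23163092 432.80266481] in foot 8.499327851390015 -3.6978883851724857
```

The box moved about 2 mm and turned 0.02 rad. The wedge tip is 8.5 mm past the foot's middle and 3.7 mm to the side, so it is in place. Next I'll press above the foot at (498,434) with the fingers shut.

```bash
python3 - <<'E'
from h import *
plan((498,433.7,80),0.33)
E
```

```text
turn [0.0093 0.     0.0002] shift cm [14.584 -2.174  0.716]
```

```bash
python3 -m pendant '[[0,0,0,4,-1,0.3,0],[0,0,0,8,-2.2,0.7,0],[0,0,0,12,-2.2,0.7,0],[0,0,0,13.5,-2.2,0.7,0],[0,0,0,14,-2.2,0.7,0]]'|grep -E "eef_p|force"; python3 -m pendant '[[0,0,0,0.3,0,0,0],[0,0,0,0.6,0,0,0],[0,0,0,0.9,0,0,0],[0,0,0,0.9,0,0,0],[0,0,0,0.9,0,0,0]]'|grep -E "eef_p|force|grip"; python3 - <<'E'
from h import *
im=vision.capture("side")[:,:,::-1];a=cv2.resize(im[130:250,240:400],(800,600),interpolation=cv2.INTER_CUBIC)
cv2.imwrite("pics/c13.png",a);print(sense()["force"])
E
```

```text
eef_pos: [498.5, 433.7, 86.0]
force: [0.3, -0.0, 0.3]
eef_pos: [498.5, 433.7, 76.9]
force: [0.4, -0.5, 0.1]
grip_width: 0.0
[ 0.0300015  -0.07564831 -0.08946984]
```

View pics/c13.png

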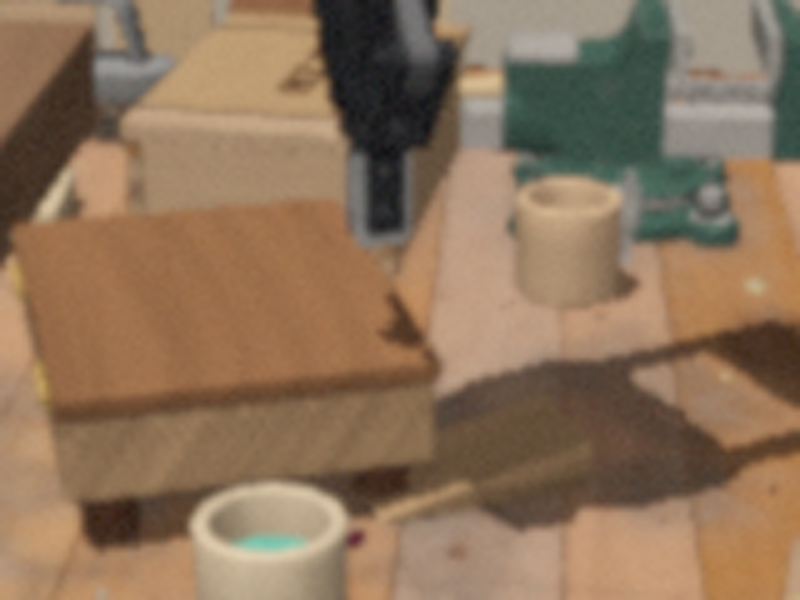

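```bash
python3 - <<'E'
from h import *
for z in (69,77,90,100,110,120): print(z,proj("side",(498,434,z)).round(1))
E
python3 -m pendant '[[0,0,0,0.3,0,0,0],[0,0,0,0.6,0,0,0],[0,0,0,0.9,0,0,0],[0,0,0,1.2,0,0,0],[0,0,0,1.5,0,0,0]]'|grep -E "eef_p|force"
```

```text
69 [314.9 198.1]
77 [314.9 194.3]
90 [314.8 188.2]
100 [314.8 183.4]
110 [314.8 178.6]
120 [314.8 173.8]
eef_pos: [498.4, 433.6, 61.4]
force: [0.2, -0.4, -0.7]
```

```bash
python3 -m pendant '[[0,0,0,0.3,0,0,0],[0,0,0,0.6,0,0,0],[0,0,0,0.9,0,0,0],[0,0,0,1.1,0,0,0],[0,0,0,1.2,0,0,0]]'|grep -E "eef_p|force"; python3 -m pendant '[[0,0,0,0.1,0,0,0],[0,0,0,0.2,0,0,0],[0,0,0,0.3,0,0,0],[0,0,0,0.3,0,0,0],[0,0,0,0.3,0,0,0]]'|grep -E "eef_p|force"; python3 - <<'E'
from h import *
im=vision.capture("side")[:,:,::-1];a=cv2.resize(im[130:250,240:400],(800,600),interpolation=cv2.INTER_CUBIC)
cv2.imwrite("pics/c14.png",a);print(sense()["force"])
E
```

```text
eef_pos: [498.4, 433.6, 49.6]
force: [0.1, 0.2, 1.2]
eef_pos: [498.4, 433.7, 46.7]
force: [0.4, 0.5, 0.4]
[-0.09593904 -0.11910157 -0.09962781]
```

View pics/c14.png

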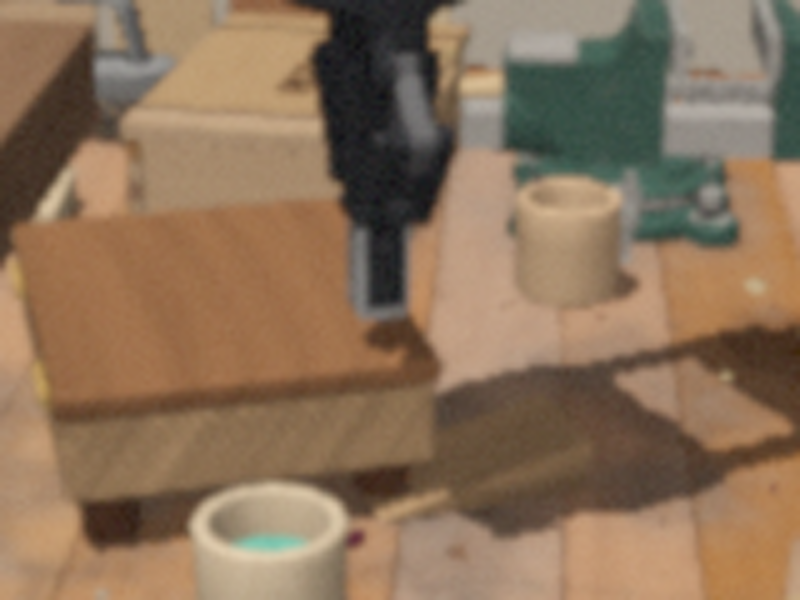

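```bash
python3 -m pendant '[[0,0,0,0.1,0,0,0],[0,0,0,0.2,0,0,0],[0,0,0,0.3,0,0,0],[0,0,0,0.4,0,0,0],[0,0,0,0.5,0,0,0]]'|grep -E "eef_p|force"; for i in 1 2; do python3 -m pendant '[[0,0,0,0.1,0,0,0],[0,0,0,0.2,0,0,0],[0,0,0,0.2,0,0,0],[0,0,0,0.2,0,0,0],[0,0,0,0.2,0,0,0]]'|grep -E "eef_p|force"; done
```

```text
eef_pos: [498.4, 433.6, 41.6]
force: [-0.3, 0.5, 0.4]
eef_pos: [498.4, 433.6, 39.7]
force: [0.4, -0.6, -0.9]
eef_pos: [498.4, 433.6, 37.7]
force: [-0.6, -0.2, -0.8]
```

```bash
for i in 1 2; do python3 -m pendant '[[0,0,0,0.1,0,0,0],[0,0,0,0.1,0,0,0],[0,0,0,0.15,0,0,0],[0,0,0,0.15,0,0,0],[0,0,0,0.15,0,0,0]]'|grep -E "time|eef_p|force"; done
```

```text
time_s: 24.42
eef_pos: [498.4, 433.6, 36.2]
force: [-0.1, -0.2, 0.3]
time_s: 25.05
eef_pos: [498.4, 433.6, 34.7]
force: [-0.5, 0.7, 0.2]
```

```bash
for i in 1 2; do python3 -m pendant '[[0,0,0,0.1,0,0,0],[0,0,0,0.1,0,0,0],[0,0,0,0.15,0,0,0],[0,0,0,0.15,0,0,0],[0,0,0,0.15,0,0,0]]'|grep -E "time|eef_p|force"; done; python3 - <<'E'
from h import *
im=vision.capture("side")[:,:,::-1];a=cv2.resize(im[130:250,240:400],(800,600),interpolation=cv2.INTER_CUBIC)
cv2.imwrite("pics/c15.png",a);print(sense()["force"])
E
```

```text
time_s: 25.68
eef_pos: [498.5, 433.7, 34.0]
force: [-2.8, -1.3, 6.6]
time_s: 26.3
eef_pos: [498.5, 433.8, 33.8]
force: [-5.9, -4.9, 16.1]
[-6.01459839 -4.30317102 14.91689543]
```

View pics/c15.png

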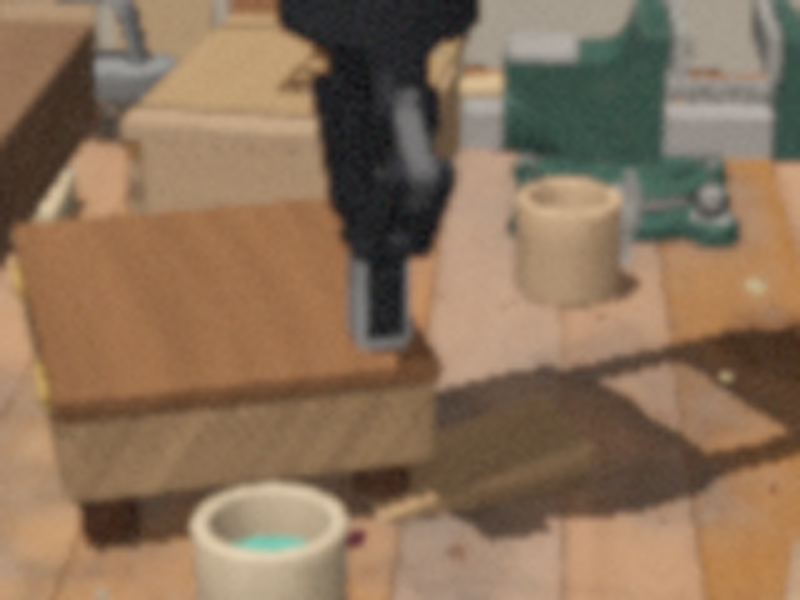

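The tips touched the lid at TCP 34 mm and the corner did not give (34.0 → 33.8 mm at 16 N). I'll ease slightly and hold for about a second.

```bash
for i in 1 2; do python3 -m pendant '[[0,0,0,-0.02,0,0,0],[0,0,0,-0.02,0,0,0],[0,0,0,-0.02,0,0,0],[0,0,0,-0.02,0,0,0],[0,0,0,-0.02,0,0,0]]'|grep -E "time|eef_p|force"; done
```

```text
time_s: 26.98
eef_pos: [498.5, 433.8, 33.8]
force: [-5.4, -4.4, 15.2]
time_s: 27.6
eef_pos: [498.6, 433.8, 33.9]
force: [-5.1, -3.8, 13.7]
```

```bash
python3 -m pendant '[[0,0,0,-0.3,0,0,0],[0,0,0,-1.5,0,0,0],[0,0,0,-6,0,0,0],[0,0,0,-12,1,-0.3,0],[0,0,0,-18,2.2,-0.7,0.3]]'|grep -E "eef_p|force"; python3 -m pendant '[[0,0,0,-1,0,0,0.3],[0,0,0,-1,0,0,0.3],[0,0,0,-1,0,0,0.3],[0,0,0,-1,0,0,0.3],[0,0,0,-1,0,0,0.3]]'|grep -E "eef|force"
python3 - <<'E'
from h import *
import pickle
c=vision.calibration("wrist");im=vision.capture("wrist")[:,:,::-1]
pickle.dump(c,open("c16.pkl","wb"))
cv2.imwrite("pics/w16.png",cv2.resize(im[60:300,165:365],None,fx=2.5,fy=2.5,interpolation=cv2.INTER_CUBIC))
im=vision.capture("side")[:,:,::-1];cv2.imwrite("pics/s16.png",cv2.resize(im[130:280,240:440],None,fx=4,fy=4,interpolation=cv2.INTER_CUBIC))
E
```

```text
eef_pos: [479.6, 419.4, 214.3]
force: [0.5, 0.4, 0.3]
eef_pos: [479.9, 419.7, 221.3]
force: [-0.3, 0.4, -0.3]
```

View pics/w16.png

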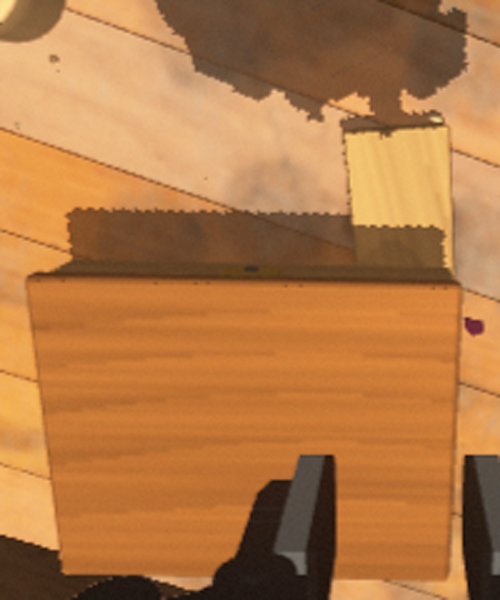

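View pics/s16.png

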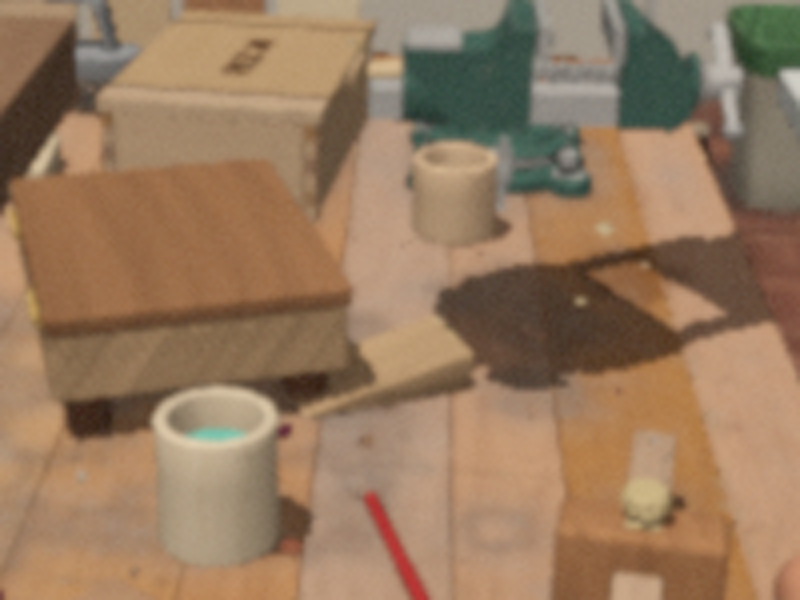

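The wedge is still under the foot, the box looks level and the cups have not moved. I'm handing the job in.

```bash
python3 -c "
from rig import job,sense
print(sense()['time_s']);job.finish_job()"
```

```text
28.95
the job is handed in; nothing more can be done
```

I pushed the wedge thin end first under the short foot until it jammed, pressed on the corner above it, and handed the job in at 29 s.

- **Wedge:** I pushed it with two slightly spread fingertips, turning it to line up with the foot. It stopped at about 9 N. By wrist camera, measured before the press, its thin end was about 8.5 mm past the foot's middle and 4 mm off to the side. It looked unchanged after the press.
- **Press:** I held about 14–16 N on the corner for roughly 1.5 s. The corner gave only about 0.2 mm, so the box no longer rocks.
- **Box and cups:** Before the press, the wrist camera gave a box shift of about 2 mm and a turn of 0.02 rad. The side view suggests nearer 4 mm at the near-left corner. In the last side and wrist pictures the box looked level and the cups had not visibly moved. I did not measure the final box tilt numerically.

**What disagreed:**
- **Fingertip height:** the fingertips sat about 30–35 mm higher than the reported TCP height. They touched the lid at a TCP height of 34 mm instead of 69 mm. I therefore set heights by camera and by contact force.
- **Lid height:** triangulated from the first two views, the lid came out at 62–65 mm instead of 69 mm.
- **Wedge angle:** it started about 0.18 rad askew to the box, more than the stated 0.12.

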